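# Rebuild a rope guide roller on its axle

### The job

Rebuild the bare rope-guide stand so that it looks like the finished one beside it: slide the flanged roller, flange down, over the upright axle until it sits on the shoulder, then slide the plain spacer sleeve over the same axle until it sits on the roller. Lower both gently all the way rather than letting them drop, and leave the shackle, wrench and tin where they lie.

Things in the scene. Friction and masses are not known exactly. Their poses are not given: they have to be found in the camera images.
- stand: the bare stand, bolted down: square dark steel foot plate 120 x 120 x 15 mm, on it a round shoulder collar 52 mm in diameter whose top is 25 mm above the table, and from that an upright steel axle 28 mm in diameter; the top 11 mm taper to 18 mm diameter and end 110 mm above the table. Origin: centre of the plate's underside, on the axle's line; z up along the axle
- stand_seat (a point): point on the axle's line at the top of the shoulder collar, 25 mm above the table: where the roller's underside must come to rest. z up
- stand_top (a point): tip of the bare stand's axle, on its line, 110 mm above the table. It comes up 30 mm above the top of a seated roller, so grip the roller high enough that the gripper's palm clears it
- finished_stand: a second stand like the first, bolted down, with its roller and sleeve already fitted: the example. Same sizes; roller from 25 to 80 mm and sleeve from 80 to 150 mm above the table, axle tip hidden inside the sleeve at 110 mm. Origin: centre of its underside; z up
- roller: loose dark steel guide roller, standing upright on the table, flange down: flange 84 mm in diameter and 10 mm thick, above it a barrel 50 mm in diameter and 45 mm high, 55 mm in all; a 32 mm bore right through; about 0.45 kg. Origin: centre of the underside of the flange, on the bore's line; z up along the bore
- sleeve: loose plain steel spacer sleeve standing upright on the table: a tube 42 mm outside diameter, 70 mm high, with a 32 mm bore right through, either end may go down; about 0.28 kg. Origin: centre of its underside; z up along the bore
- sleeve_center (a point): middle of the sleeve, on the bore's line, 35 mm from either end; when fitted it is 90 mm above stand_seat
- shackle: bystander: bow shackle of 20 mm bar lying flat on the table, about 125 x 110 mm. Origin: on the table within the bow
- wrench: bystander: steel wrench 200 mm long lying on the table along its x axis. Origin: underside near its middle
- tin: bystander: green tin 84 mm in diameter, 100 mm high, standing. Origin: centre of its underside
Mind the look-alikes: they are no part of the job. Several things have the shape of the sleeve; the one meant has the colours described above. What is shaped like the roller but purple is not meant.

How it is judged:
By the outcome, as a careful person would: the job done as asked, in the order asked, and still so for the second after the job is handed in, with the robot touching nothing.
It also fails if it takes over 61 s, if anything falls off the work surface, if the arm or the gripper's body presses on something with over 40 N, if the wrist force passes 120 N, or if a joint passes its speed limit or range.

### The arm

A 6-joint arm with a two-finger parallel gripper is mounted at the origin on the work surface. World frame = base frame: x ahead of the robot, y to its left, z up, the work surface at z = 0. Lengths are in m, angles in rad, forces in N, time in s.
With the tool pointing down it reaches from about 0.325 to 0.75 m from the base axis. Payload 7.6 kg.
Tool frame: the origin (TCP) lies midway between the tips of the shut fingers; the grasp point (between the pads) lies 19 mm behind it; z points along the fingers, y is the line along which they close (so a half turn about z gives the same grasp; the last joint's range is limited). The gripper opens to 85 mm and grips with 20 to 120 N. Pads are 22 mm wide; open, the fingers measure 114 mm over their backs; the gripper's body (76 mm by 85 mm) begins 54 mm behind the grasp point. The pads swing forward as they close: fully open they stand 13 mm farther back than shut.
Start: joints at [-1.305, 0.052, 1.401, -0, 1.689, -0.07], TCP at [0.173, -0.496, 0.231] pointing down, gripper open.
Joint ranges: [-2.9, 2.9], [-0.91, 2.17], [0.12, 2.37], [-1.06, 4.2], [0.26, 2.73], [-2.93, 2.93]. Speed limits (rad/s): [2.57, 2.57, 3.01, 3.14, 3.14, 3.14].

### API

Orientations are given as a unit quaternion [w, x, y, z].
In Python, from cell import r gives the robot as it stands.
- The arm moves only by the tool send_rows, never from a script. Its argument "commands" is a list of rows, each a list of 7 numbers: the turn, a rotation vector about the world's x, y, z as a fraction of full scale, then the shift along the world's x, y, z as a fraction of full scale, then the opening, from -1 (shut) to 1 (fully open). A call has 1 to 20 rows; each row is the pose to reach, as a shift and turn from the pose commanded when the call began; what a row does not reach only later rows make up. Full scale, the value 1, is 250 mm for a shift and 30 degrees for a turn. A row lasts 1/12 s, in which the tool goes at most 41.7 mm and 7.16 degrees, less where a joint would pass 70% of its speed; a pose out of reach is approached as far as the arm can. A call with a number of a shift or a turn outside -1 to 1 is refused whole. A call with a gripper value outside its range is refused whole. The fingers move at their own pace and stop on an object; "grip_force" is the grip in N (left out, the last holds). Time passes only in rows, so rows that repeat a pose let the fingers close. It gives the time, the measured TCP pose, the force, the opening and the grip force at its end, in the units of the state.
- r.sense(): the state, without advancing time (a new reading comes with each control period).
- r.snapshot(name): name is "scene" or "top" or "wrist"; returns a dict with "frame" (420x560x3 uint8, red, green, blue), "fx", "fy", "cx", "cy" (pixels), "position" and "orientation" of the camera in the world. Camera axes: x right, y down, z forward; pixel columns grow to the right and rows downward; lengths in m; the calibration is good to about 2 mm. A picture is of the moment at which its call begins. There is no depth.
- r.job_done(): hands the job in; it is judged then, once.
The state is a dict: "time_s": time; "joints": joint angles; "qvel": joint speeds; "joint_efforts": joint torques, N m; "tool_pos": TCP position; "eef_rot": TCP orientation; "ft_force": force on the tool from outside, world axes, zero at the start; "torque": the same for the moment, N m; "finger_gap": finger opening in m; "grip_force": force on a finger pad.
Only numpy, scipy, OpenCV 4.12 (cv2) and the standard library are available. Lean on these libraries where they do the work, as an engineer would, in place of code of your own. Each camera call takes 0.05 s, during which the arm holds its last target. There are 200 camera calls.

## Working session

There is one attempt and no reset: what is moved stays moved. The work goes in short steps, Python scripts to look and compute and a tool call to move; the robot and the scene stay as the last step left them, time stands still between calls to the robot, and variables do not carry over. Pictures are saved under pics/ and viewed, at most 10 in all, crops included, and the job is handed in when it is done.

Besides the shell and the picture viewer there is one more tool, called after "Request:" by a JSON object that holds its "op" and its "data". send_rows: Moves the arm, as the interface text tells. Shift numbers are shares of 250 mm and turn numbers shares of 30 degrees, none past 1 either way. Its arguments: {"type":"object","properties":{"commands":{"type":"array"},"grip_force":{"type":"number"}},"required":["commands"]}

```bash
mkdir -p pics; ls; cat > h.py <<'E'
import numpy as np, cv2, pickle
from scipy.spatial.transform import Rotation as R
from cell import r
def snap(n,f):
    s=r.snapshot(n); cv2.imwrite(f'pics/{f}.png',s['frame'][:,:,::-1]); pickle.dump(s,open(f'{f}.pkl','wb')); return s
def rot(s):
    q=np.array(s['orientation']); return R.from_quat([q[1],q[2],q[3],q[0]]).as_matrix()
def ray(s,u,v,z):
    d=rot(s)@np.array([(u-s['cx'])/s['fx'],(v-s['cy'])/s['fy'],1]); p=np.array(s['position']); return p+d*(z-p[2])/d[2]
def proj(s,P):
    c=rot(s).T@(np.array(P)-np.array(s['position'])); return s['fx']*c[0]/c[2]+s['cx'],s['fy']*c[1]/c[2]+s['cy']
E
python3 - <<'E'
from h import *
for n in ('top','scene'):
    s=snap(n,n+'0'); print(n,s['fx'],s['cx'],s['cy'],s['position'],s['orientation'])
print(r.sense())
E
```

```text
pics
top 539.546812729604 264.07582203761143 212.2230595424557 [0.35531153 0.00963916 1.40300238] [-0.05643902  0.70855249 -0.70090368  0.05917805]
scene 460.93748724669314 276.66200831460964 211.70457638124756 [1.17155886 0.15742743 0.93760906] [-0.19971424  0.61016525  0.72406976 -0.25206264]
{'time_s': 0.1, 'joints': array([-1.30531431e+00,  5.27806425e-02,  1.40160842e+00, -4.14589470e-05,
        1.68863816e+00, -7.02816258e-02]), 'qvel': array([ 9.80489903e-04, -2.89196400e-03, -2.87734183e-03, -1.47070710e-03,
       -6.94312467e-05, -4.95712405e-04]), 'joint_efforts': array([ 7.10028726e-04, -3.82583535e+01, -3.60985279e+01, -6.59431498e-05,
        4.74775050e-03, -2.63717641e-05]), 'tool_pos': array([ 0.17292993, -0.49541056,  0.23056053]), 'eef_rot': array([-7.11864750e-04,  9.85941065e-01,  1.67091897e-01, -9.03854931e-05]), 'ft_force': array([0.36533254, 0.00882055, 1.1727127 ]), 'torque': array([ 0.02395337,  0.04219464, -0.02299901]), 'grip_force': 0.0, 'finger_gap': 0.0852181688945246}
```

View pics/top0.png

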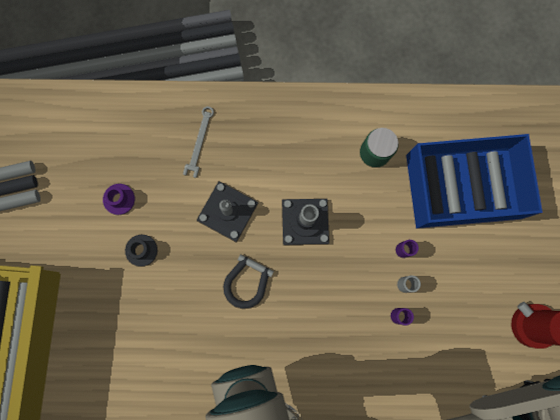

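View pics/scene0.png

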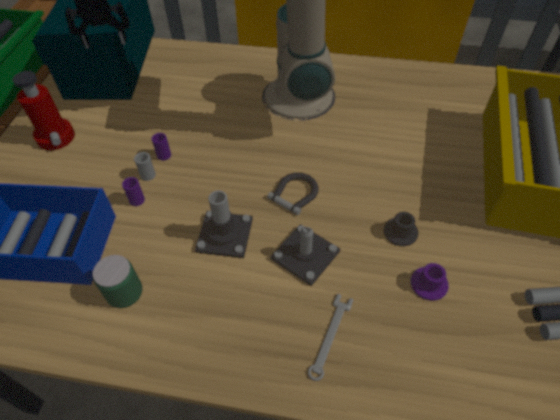

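The top view shows two roller shapes: a purple one at (119,198) and a dark one at (141,250). The dark steel one fits the description. It also shows three sleeve shapes: purple at (407,248), grey at (409,284) and purple at (402,316). The plain steel one at (409,284) fits. The bare stand is at (228,208), the finished one at (306,220). I'll confirm these in one enlarged composite.

```bash
python3 - <<'E'
from h import *
t=pickle.load(open('top0.pkl','rb')); s=pickle.load(open('scene0.pkl','rb'))
def crop(m,u,v,w=44,h=50,k=6): return cv2.resize(m['frame'][v-h//2:v+h//2,u-w//2:u+w//2],None,fx=k,fy=k,interpolation=cv2.INTER_CUBIC)
img=np.vstack([np.hstack([crop(t,141,250),crop(t,228,208),crop(t,409,284)]),np.hstack([crop(s,402,227),crop(s,305,245),crop(s,146,166)])])
cv2.imwrite('pics/crop.png',img[:,:,::-1]); print(img.shape)
for n,u,v,z in (('roller',141,250,.055),('axle',228,205,.11),('sleeve',409,284,.07),('fin',309,213,.15),('tin',381,143,.1)): print(n,ray(t,u,v,z).round(4))
for n,u,v,z in (('roller',404,217,.055),('axle',306,229,.11),('sleeve',143,157,.07),('fin',219,197,.15)): print(n,ray(s,u,v,z).round(4))
E
```

```text
(600, 792, 3)
roller [0.4788 0.3123 0.055 ]
axle [0.5857 0.0937 0.11  ]
sleeve [ 0.401  -0.3518  0.07  ]
fin [ 0.5616 -0.0999  0.15  ]
tin [ 0.7495 -0.2851  0.1   ]
roller [0.4741 0.3241 0.055 ]
axle [0.5856 0.1029 0.11  ]
sleeve [ 0.397  -0.3542  0.07  ]
fin [ 0.5592 -0.0963  0.15  ]
```

View pics/crop.png

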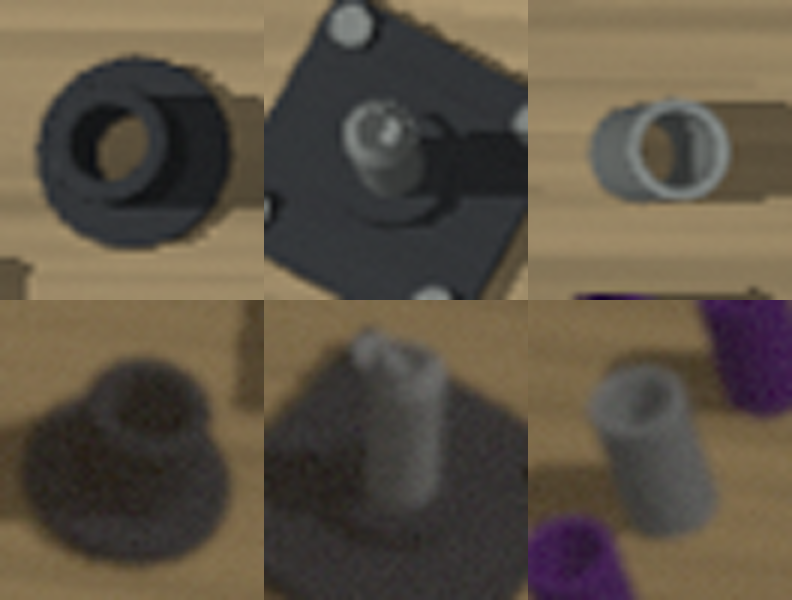

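The crops confirm it: a dark steel roller (bore centre in top view at about (138.2,250)), the bare axle tip at about (225,204), and a grey sleeve (ring at about (412,284)). I'll go over the sleeve first, for a wrist-camera fix on the way.

Request:
{"op": "send_rows", "data": {"commands": [[0, 0, 0, 0.9, 0.58, 0.1, 1], [0, 0, 0, 0.9, 0.58, 0.1, 1], [0, 0, 0, 0.9, 0.58, 0.1, 1], [0, 0, 0, 0.9, 0.58, 0.1, 1], [0, 0, 0, 0.9, 0.58, 0.1, 1], [0, 0, 0, 0.9, 0.58, 0.1, 1], [0, 0, 0, 0.9, 0.58, 0.1, 1], [0, 0, 0, 0.9, 0.58, 0.1, 1], [0, 0, 0, 0.9, 0.58, 0.1, 1]]}}

```text
time_s: 0.85
tool_pos: [0.3985, -0.3501, 0.2558]
eef_rot: [-0.0, 0.986, 0.168, -0.0]
ft_force: [-0.8, -0.4, 0.2]
finger_gap: 0.0853
grip_force: 0.0
```

```bash
python3 - <<'E'
from h import *
s=snap('wrist','w_sleeve'); q=r.sense(); print(q['tool_pos'],q['eef_rot'],q['time_s'],s['position'],s['orientation'],s['fx'],proj(s,q['tool_pos']))
t=pickle.load(open('top0.pkl','rb'))
for n,u,v,z in (('roller',138.2,250,.055),('axle',225,204,.11),('sleeve',412,284,.07)): print(n,ray(t,u,v,z).round(4))
E
```

```text
[ 0.39769769 -0.3507392   0.25580668] [-2.25076832e-04  9.85905287e-01  1.67303640e-01 -4.53807921e-04] 0.9 [ 0.4713848  -0.32462511  0.3988891 ] [ 0.12476974  0.80653842 -0.57099319 -0.08885418] 349.03229761451377 (np.float64(283.64868217791224), np.float64(279.85971407592956))
roller [0.4787 0.3193 0.055 ]
axle [0.5881 0.1011 0.11  ]
sleeve [ 0.4011 -0.3592  0.07  ]
```

View pics/w_sleeve.png

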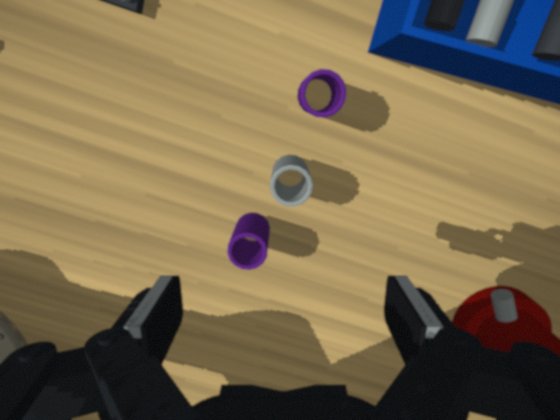

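The wrist view shows the grey sleeve ring centred near (292,186), with a purple look-alike on either side at (323,93) and (248,243). I'll compute its position and go over to the stand.

```bash
python3 - <<'E'
from h import *
s=pickle.load(open('w_sleeve.pkl','rb'))
P=ray(s,292,186,.07); print(P)
for a in (0,90,180,270):
    print([np.round(proj(s,P+np.array([.021*np.cos(np.radians(a)),.021*np.sin(np.radians(a)),0])),1)])
E
```

```text
[ 0.40032244 -0.35852699  0.07      ]
[array([299.5, 165.6])]
[array([271.4, 178.9])]
[array([284.7, 205.7])]
[array([312.3, 193. ])]
```

Request:
{"op": "send_rows", "data": {"commands": [[0, 0, 0, 0.25, 0.95, 0, 1], [0, 0, 0, 0.25, 0.95, 0, 1], [0, 0, 0, 0.25, 0.95, 0, 1], [0, 0, 0, 0.25, 0.95, 0, 1], [0, 0, 0, 0.25, 0.95, 0, 1], [0, 0, 0, 0.25, 0.95, 0, 1], [0, 0, 0, 0.25, 0.95, 0, 1]]}}

```text
time_s: 1.48
tool_pos: [0.4609, -0.1093, 0.2563]
eef_rot: [-0.001, 0.986, 0.169, 0.0]
ft_force: [0.6, -0.4, 0.1]
finger_gap: 0.0855
grip_force: 0.0
```

Request:
{"op": "send_rows", "data": {"commands": [[0, 0, 0, 0.25, 0.85, 0, 1], [0, 0, 0, 0.25, 0.85, 0, 1], [0, 0, 0, 0.25, 0.85, 0, 1], [0, 0, 0, 0.25, 0.85, 0, 1], [0, 0, 0, 0.25, 0.85, 0, 1], [0, 0, 0, 0.25, 0.85, 0, 1], [0, 0, 0, 0.25, 0.85, 0, 1], [0, 0, 0, 0.25, 0.85, 0, 1]]}}

```text
time_s: 2.15
tool_pos: [0.523, 0.0981, 0.2559]
eef_rot: [0.0, 0.986, 0.167, -0.001]
ft_force: [0.6, -0.4, 0.4]
finger_gap: 0.0856
grip_force: 0.0
```

```bash
python3 - <<'E'
from h import *
s=snap('wrist','w_stand'); print(r.sense()['tool_pos'])
E
```

```text
[0.52295429 0.0975031  0.25606939]
```

View pics/w_stand.png

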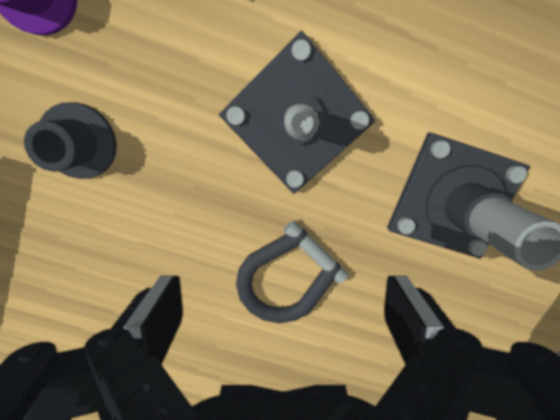

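Request:
{"op": "send_rows", "data": {"commands": [[0, 0, 0, -0.3, 0.8, -0.1, 1], [0, 0, 0, -0.3, 0.8, -0.1, 1], [0, 0, 0, -0.3, 0.8, -0.1, 1], [0, 0, 0, -0.3, 0.8, -0.1, 1], [0, 0, 0, -0.3, 0.8, -0.1, 1], [0, 0, 0, -0.3, 0.8, -0.1, 1], [0, 0, 0, -0.3, 0.8, -0.1, 1], [0, 0, 0, -0.3, 0.8, -0.1, 1]]}}

```text
time_s: 2.87
tool_pos: [0.4487, 0.2977, 0.2315]
eef_rot: [0.0, 0.986, 0.166, 0.0]
ft_force: [1.1, 0.1, 0.3]
finger_gap: 0.0855
grip_force: 0.0
```

```bash
python3 - <<'E'
from h import *
s=snap('wrist','w_roller'); print(r.sense()['tool_pos'],r.sense()['time_s'])
E
```

```text
[0.44899801 0.29733383 0.23168786] 2.9167
```

View pics/w_roller.png

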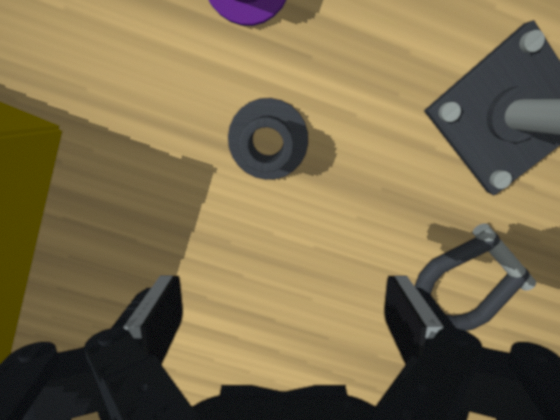

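Viewed: in w_stand, the bare plate's corners are at (301,31), (219,114), (295,192), (374,121), and its axle is at (302,122). In w_roller, the roller flange is centred at (268,139), with the barrel ring at (268,141).

```bash
python3 - <<'E'
from h import *
s=pickle.load(open('w_stand.pkl','rb'))
C=np.array([ray(s,*p,.015) for p in ((301,31),(219,114),(295,192),(374,121))]);print('plate',C.mean(0),np.linalg.norm(C-np.roll(C,1,0),axis=1))
C=np.array([ray(s,*p,.02) for p in ((301,49),(236,116),(294,180),(361,120))]);print('bolts',C.mean(0))
print('tip',ray(s,302,122,.108))
g=pickle.load(open('w_roller.pkl','rb'))
for f,lo in ((g,0),):
    m=(f['frame'].max(2)<75).astype(np.uint8); n,l,st,ce=cv2.connectedComponentsWithStats(m[:200]); 
    i=[k for k in range(1,n) if 2000<st[k,4]<8000]; print([(st[k].tolist(),ce[k]) for k in i])
print('fl',ray(g,268.2,139,.008),'top',ray(g,267.5,141,.055))
m=(s['frame'].max(2)<75).astype(np.uint8)
# overlay check
o=[]
for f,P,z,rad,c in ((s,None,0,0,0),):
  pass
def circ(img,f,P,rad,c):
    pts=np.array([np.array(proj(f,P+rad*np.array([np.cos(a),np.sin(a),0])))*4 for a in np.linspace(0,6.28,60)])
    cv2.polylines(img,[pts.astype(np.int32)],True,c,1)
A=cv2.resize(s['frame'],None,fx=4,fy=4,interpolation=cv2.INTER_CUBIC);B=cv2.resize(g['frame'],None,fx=4,fy=4,interpolation=cv2.INTER_CUBIC)
a=ray(s,302,122,.108)
for z,rd,c in ((.11,.009,(255,0,0)),(.099,.014,(0,255,0)),(.025,.026,(255,255,0))): circ(A,s,np.array([a[0],a[1],z]),rd,c)
b=ray(g,267.5,141,.055)
for z,rd,c in ((.055,.025,(255,0,0)),(.055,.016,(0,255,0)),(.01,.042,(255,255,0))): circ(B,g,np.array([b[0],b[1],z]),rd,c)
img=np.hstack([A[290:690,1008:1408],B[360:760,872:1272]]);cv2.imwrite('pics/ov.png',img[:,:,::-1])
E
```

```text
plate [0.58529839 0.10369124 0.015     ] [0.11720338 0.11668049 0.11784349 0.11419787]
bolts [0.58488036 0.10297436 0.02      ]
tip [0.58563698 0.10361522 0.108     ]
[([230, 103, 78, 75, 3557], array([270.05903852, 141.56817543]))]
fl [0.48146978 0.3250998  0.008     ] top [0.48470977 0.32486826 0.055     ]
```

View pics/ov.png

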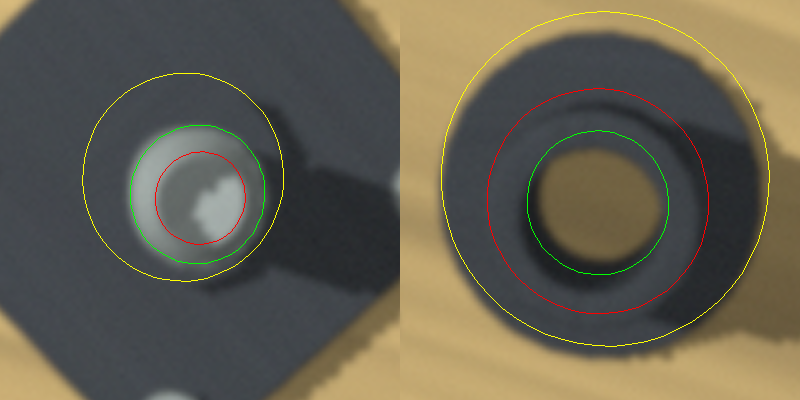

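The axle overlay agrees with the plate centre to under 1 mm, at (0.5855, 0.1036). The roller circles sit about 3 px too high. Corrected, both flange and barrel put it at (0.4815, 0.325). I'll descend on the roller to TCP z 0.021.

Request:
{"op": "send_rows", "data": {"commands": [[0, 0, 0, 0.13, 0.11, -0.3, 1], [0, 0, 0, 0.13, 0.11, -0.3, 1], [0, 0, 0, 0.13, 0.11, -0.5, 1], [0, 0, 0, 0.13, 0.11, -0.6, 1], [0, 0, 0, 0.13, 0.11, -0.7, 1], [0, 0, 0, 0.13, 0.11, -0.78, 1], [0, 0, 0, 0.13, 0.11, -0.84, 1], [0, 0, 0, 0.13, 0.11, -0.84, 1], [0, 0, 0, 0.13, 0.11, -0.84, 1]], "grip_force": 40}}

```text
time_s: 3.67
tool_pos: [0.4813, 0.325, 0.0213]
eef_rot: [0.0, 0.986, 0.166, -0.0]
ft_force: [0.2, -0.1, -0.2]
finger_gap: 0.0854
grip_force: 0.0
```

Request:
{"op": "send_rows", "data": {"commands": [[0, 0, 0, 0, 0, 0, -1], [0, 0, 0, 0, 0, 0, -1], [0, 0, 0, 0, 0, 0, -1], [0, 0, 0, 0, 0, 0, -1], [0, 0, 0, 0, 0, 0, -1], [0, 0, 0, 0, 0, 0, -1], [0, 0, 0, 0, 0, 0, -1], [0, 0, 0, 0, 0, 0, -1], [0, 0, 0, 0, 0, 0, -1], [0, 0, 0, 0, 0, 0, -1]], "grip_force": 40}}

```text
time_s: 4.5
tool_pos: [0.4816, 0.3268, 0.0233]
eef_rot: [0.0, 0.986, 0.167, 0.001]
ft_force: [-0.5, -3.3, 7.0]
finger_gap: 0.0494
grip_force: 41.2
```

Request:
{"op": "send_rows", "data": {"commands": [[0, 0, 0, 0, 0, 0.04, -1], [0, 0, 0, 0, 0, 0.1, -1], [0, 0, 0, 0, 0, 0.2, -1], [0, 0, 0, 0, 0, 0.35, -1], [0, 0, 0, 0, 0, 0.5, -1], [0, 0, 0, 0, 0, 0.6, -1], [0, 0, 0, 0, 0, 0.6, -1], [0, 0, 0, 0, 0, 0.6, -1]]}}

```text
time_s: 5.17
tool_pos: [0.4807, 0.3271, 0.1722]
eef_rot: [-0.0, 0.986, 0.167, 0.001]
ft_force: [-0.4, -0.0, -6.9]
finger_gap: 0.0492
grip_force: 43.1
```

```bash
python3 - <<'E'
from h import *
s=snap('wrist','w_held'); t=snap('scene','s_held'); q=r.sense(); print(q['tool_pos'],q['eef_rot'],q['ft_force'],q['torque'],q['grip_force'])
u=t['frame'][120:300,330:480]; a=cv2.resize(u,(500,600),interpolation=cv2.INTER_CUBIC)
b=cv2.resize(s['frame'][180:420,160:400],(300,300)); b=np.vstack([b,np.zeros_like(b)])
cv2.imwrite('pics/held.png',np.hstack([b,a])[:,:,::-1])
E
```

```text
[0.47933157 0.3262097  0.1683918 ] [ 9.00447527e-04  9.85924118e-01  1.67174927e-01 -2.31643228e-03] [-0.95666115 -0.3005214  -5.69870013] [ 0.00315114 -0.02293173  0.03929811] 43.052218202501535
```

View pics/held.png

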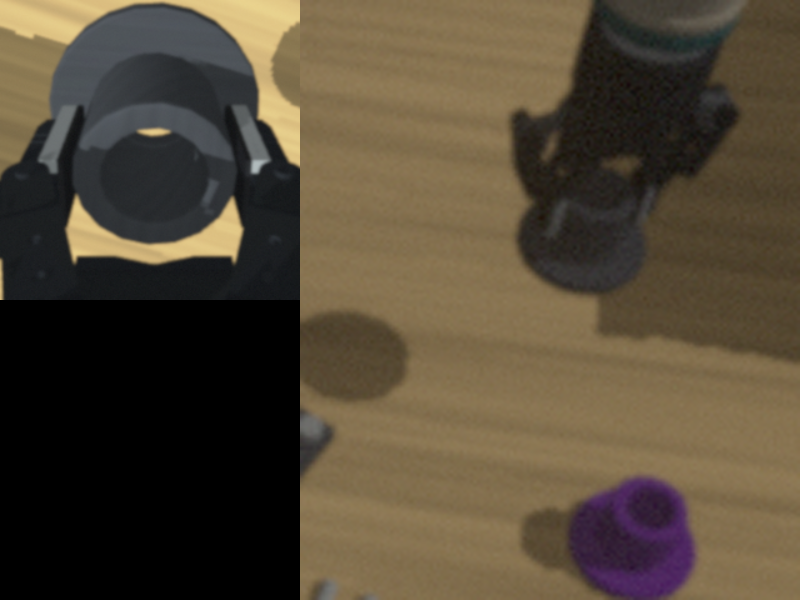

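The roller is held upright and square by its barrel. Next: its axis relative to the TCP, from the same wrist picture.

```bash
python3 - <<'E'
from h import *
s=pickle.load(open('w_held.pkl','rb')); T=np.array([.4793,.3262,.1684])
P=ray(s,283.6,318.4,T[2]+.0317); print('off top',(P-T)*1000, [r.sense()['tool_pos'] for _ in range(3)])
img=cv2.resize(s['frame'][170:390,180:400],None,fx=2.7,fy=2.7,interpolation=cv2.INTER_CUBIC)
def circ(P,rad,c):
    pts=np.array([(np.array(proj(s,P+rad*np.array([np.cos(a),np.sin(a),0])))-[180,170])*2.7 for a in np.linspace(0,6.28,80)])
    cv2.polylines(img,[pts.astype(np.int32)],True,c,1)
circ(P,.025,(255,0,0));circ(P,.016,(0,255,0));circ(P-[0,0,.045],.042,(255,255,0))
cv2.imwrite('pics/ov2.png',img[:,:,::-1])
E
```

```text
off top [-0.70235255 -0.16485698 31.7       ] [array([0.47933157, 0.3262097 , 0.1683918 ]), array([0.47933157, 0.3262097 , 0.1683918 ]), array([0.47933157, 0.3262097 , 0.1683918 ])]
```

View pics/ov2.png

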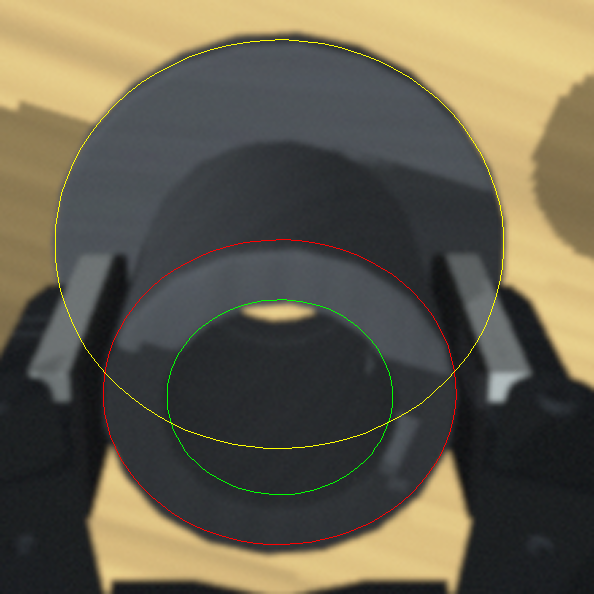

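The overlay puts the roller axis within about 1 mm of the TCP line (roughly −1, 0 mm). I'll stand off short of the axle, so the roller and axle tip both show in one settled picture.

Request:
{"op": "send_rows", "data": {"commands": [[0, 0, 0, 0.12, -1.0, 0, -1], [0, 0, 0, 0.12, -1.0, 0, -1], [0, 0, 0, 0.12, -1.0, 0, -1], [0, 0, 0, 0.12, -1.0, 0, -1], [0, 0, 0, 0.12, -1.0, 0, -1], [0, 0, 0, 0.12, -1.0, 0, -1], [0, 0, 0, 0.12, -1.0, 0, -1], [0, 0, 0, 0.12, -1.0, 0, -1], [0, 0, 0, 0.12, -1.0, 0, -1], [0, 0, 0, 0.12, -1.0, 0, -1], [0, 0, 0, 0.12, -1.0, 0, -1], [0, 0, 0, 0.12, -1.0, 0, -1]]}}

```text
time_s: 6.27
tool_pos: [0.5102, 0.0779, 0.1709]
eef_rot: [-0.0, 0.986, 0.168, -0.0]
ft_force: [0.5, 0.2, -5.5]
finger_gap: 0.0493
grip_force: 44.2
```

```bash
cat > ov.py <<'E'
from h import *
def overlay(s,name,T,axle,obj,x0=180,y0=60,w=240,h=340,k=2.3,toptip=.11,otop=.0317,olist=((0,.025),(0,.016),(-.045,.042))):
    img=cv2.resize(s['frame'][y0:min(y0+h,420),x0:x0+w],None,fx=k,fy=k,interpolation=cv2.INTER_CUBIC)
    def circ(P,rad,c):
        pts=np.array([(np.array(proj(s,np.array(P)+rad*np.array([np.cos(a),np.sin(a),0])))-[x0,y0])*k for a in np.linspace(0,6.28,80)])
        cv2.polylines(img,[pts.astype(np.int32)],True,c,1)
    for z,rd,c in ((.11,.009,(255,0,0)),(.099,.014,(0,255,0)),(.025,.026,(255,255,0))): circ([axle[0],axle[1],z],rd,c)
    for (dz,rd),c in zip(olist,((255,0,0),(0,255,0),(255,255,0))): circ([obj[0],obj[1],T[2]+otop+dz],rd,c)
    cv2.imwrite(f'pics/{name}.png',img[:,:,::-1]); print(img.shape)
E
python3 - <<'E'
from ov import *
s=snap('wrist','w_app'); q=r.sense(); T=q['tool_pos']; print(T,q['eef_rot'],s['position'],q['time_s'])
overlay(s,'app',T,(.5856,.1038),T[:2]+[-.0009,-.0002],k=2.0,w=400)
E
```

```text
[0.51032744 0.07776347 0.17104942] [ 1.72804459e-06  9.85794433e-01  1.67956207e-01 -2.21494490e-04] [0.58315487 0.10341679 0.31394168] 6.3167
(680, 760, 3)
```

View pics/app.png

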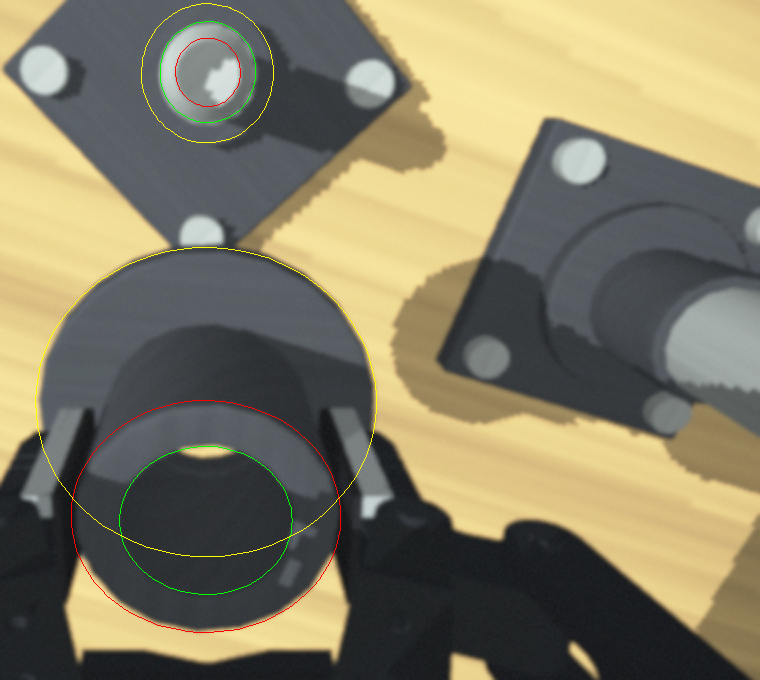

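The overlay matches both things closely: the axle at image (207,72) and the held roller. The remaining shift is +76.2 mm in x and +26.2 mm in y. That is my tenth picture, so I go by numbers from here. I'll move over the axle, then lower gently while watching force.

Request:
{"op": "send_rows", "data": {"commands": [[0, 0, 0, 0.1, 0.04, 0, -1], [0, 0, 0, 0.2, 0.07, 0, -1], [0, 0, 0, 0.305, 0.105, 0, -1], [0, 0, 0, 0.305, 0.105, 0, -1], [0, 0, 0, 0.305, 0.105, 0, -1], [0, 0, 0, 0.305, 0.105, -0.05, -1], [0, 0, 0, 0.305, 0.105, -0.1, -1], [0, 0, 0, 0.305, 0.105, -0.13, -1], [0, 0, 0, 0.305, 0.105, -0.15, -1], [0, 0, 0, 0.305, 0.105, -0.165, -1], [0, 0, 0, 0.305, 0.105, -0.18, -1], [0, 0, 0, 0.305, 0.105, -0.18, -1]]}}

```text
time_s: 7.32
tool_pos: [0.5865, 0.103, 0.1257]
eef_rot: [0.0, 0.986, 0.167, -0.0]
ft_force: [0.7, 0.0, -6.3]
finger_gap: 0.0493
grip_force: 44.1
```

Request:
{"op": "send_rows", "data": {"commands": [[0, 0, 0, 0, 0, -0.01, -1], [0, 0, 0, 0, 0, -0.02, -1], [0, 0, 0, 0, 0, -0.03, -1], [0, 0, 0, 0, 0, -0.04, -1], [0, 0, 0, 0, 0, -0.04, -1]]}}

```text
time_s: 7.73
tool_pos: [0.5865, 0.103, 0.1156]
eef_rot: [0.0, 0.986, 0.167, -0.001]
ft_force: [-0.7, -0.0, -6.4]
finger_gap: 0.0493
grip_force: 44.1
```

The roller's underside is now below the taper with no contact force, so the axle is in the bore. I'll continue down.

Request:
{"op": "send_rows", "data": {"commands": [[0, 0, 0, 0, 0, -0.02, -1], [0, 0, 0, 0, 0, -0.05, -1], [0, 0, 0, 0, 0, -0.08, -1], [0, 0, 0, 0, 0, -0.11, -1], [0, 0, 0, 0, 0, -0.14, -1], [0, 0, 0, 0, 0, -0.17, -1], [0, 0, 0, 0, 0, -0.2, -1], [0, 0, 0, 0, 0, -0.22, -1], [0, 0, 0, 0, 0, -0.24, -1], [0, 0, 0, 0, 0, -0.24, -1], [0, 0, 0, 0, 0, -0.24, -1]]}}

```text
time_s: 8.65
tool_pos: [0.5867, 0.103, 0.0562]
eef_rot: [0.0, 0.986, 0.167, -0.0]
ft_force: [-0.3, -0.7, -5.0]
finger_gap: 0.0493
grip_force: 44.1
```

Request:
{"op": "send_rows", "data": {"commands": [[0, 0, 0, 0, 0, -0.006, -1], [0, 0, 0, 0, 0, -0.012, -1], [0, 0, 0, 0, 0, -0.018, -1], [0, 0, 0, 0, 0, -0.024, -1], [0, 0, 0, 0, 0, -0.028, -1], [0, 0, 0, 0, 0, -0.028, -1]]}}

```text
time_s: 9.15
tool_pos: [0.5866, 0.103, 0.049]
eef_rot: [0.0, 0.986, 0.167, -0.0]
ft_force: [0.0, 0.8, -5.3]
finger_gap: 0.0494
grip_force: 44.1
```

Request:
{"op": "send_rows", "data": {"commands": [[0, 0, 0, 0, 0, -0.003, -1], [0, 0, 0, 0, 0, -0.006, -1], [0, 0, 0, 0, 0, -0.006, -1], [0, 0, 0, 0, 0, -0.006, -1]]}}

```text
time_s: 9.48
tool_pos: [0.5871, 0.1031, 0.0484]
eef_rot: [0.0, 0.986, 0.167, 0.0]
ft_force: [-1.0, -0.5, -1.2]
finger_gap: 0.0495
grip_force: 44.4
```

Request:
{"op": "send_rows", "data": {"commands": [[0, 0, 0, 0, 0, -0.003, -1], [0, 0, 0, 0, 0, -0.005, -1], [0, 0, 0, 0, 0, -0.005, -1], [0, 0, 0, 0, 0, -0.005, -1]]}}

```text
time_s: 9.82
tool_pos: [0.5872, 0.1032, 0.0484]
eef_rot: [0.0, 0.986, 0.167, 0.001]
ft_force: [-4.7, -0.8, 7.0]
finger_gap: 0.0494
grip_force: 45.1
```

Contact at z = 0.0484, exactly 25 mm above the table-grip height, so the roller is seated. I'll release and rise.

Request:
{"op": "send_rows", "data": {"commands": [[0, 0, 0, 0, 0, 0, 0.3], [0, 0, 0, 0, 0, 0, 0.6], [0, 0, 0, 0, 0, 0, 1], [0, 0, 0, 0, 0, 0, 1], [0, 0, 0, 0, 0, 0, 1], [0, 0, 0, 0, 0, 0, 1]]}}

```text
time_s: 10.32
tool_pos: [0.5868, 0.103, 0.0465]
eef_rot: [0.0, 0.986, 0.167, 0.0]
ft_force: [0.4, -0.6, -0.9]
finger_gap: 0.0854
grip_force: 0.0
```

Request:
{"op": "send_rows", "data": {"commands": [[0, 0, 0, 0, 0, 0.05, 1], [0, 0, 0, 0, 0, 0.15, 1], [0, 0, 0, 0, 0, 0.3, 1], [0, 0, 0, 0, 0, 0.45, 1], [0, 0, 0, 0, 0, 0.6, 1], [0, 0, 0, 0, 0, 0.75, 1], [0, 0, 0, 0, 0, 0.85, 1], [0, 0, 0, 0, 0, 0.85, 1], [0, 0, 0, -0.25, -0.1, 0.85, 1], [0, 0, 0, -0.25, -0.1, 0.85, 1], [0, 0, 0, -0.25, -0.1, 0.85, 1], [0, 0, 0, -0.25, -0.1, 0.85, 1], [0, 0, 0, -0.25, -0.1, 0.85, 1]]}}

```text
time_s: 11.4
tool_pos: [0.5246, 0.0782, 0.2598]
eef_rot: [0.0, 0.986, 0.167, 0.001]
ft_force: [0.2, 0.3, 0.4]
finger_gap: 0.0852
grip_force: 0.0
```

```bash
python3 - <<'E'
from h import *
s=snap('wrist','w_seated'); q=r.sense(); T=q['tool_pos']; print(T,q['finger_gap'],q['time_s'],s['position'])
# edge agreement of predicted circles: mean gradient along circle, search xy (coarse)
g=cv2.cvtColor(s['frame'],cv2.COLOR_RGB2GRAY).astype(np.float32); g=cv2.GaussianBlur(g,(0,0),1)
gm=np.hypot(cv2.Sobel(g,5,1,0),cv2.Sobel(g,5,0,1))
def score(x,y,z,rd):
    p=[proj(s,(x+rd*np.cos(a),y+rd*np.sin(a),z)) for a in np.linspace(0,6.28,60)]
    p=np.array(p,np.float32).reshape(1,-1,2); return float(cv2.remap(gm,p[...,0],p[...,1],cv2.INTER_LINEAR).mean())
for z,rd in ((.035,.042),(.080,.025),(.11,.009),(.145,.042)):
    best=max((score(x,y,z,rd),round(x,4),round(y,4)) for x in np.arange(.575,.598,.001) for y in np.arange(.093,.116,.001)); print(z,rd,best)
# height scan for flange radius at fitted axis
print([(z,round(max(score(.586+dx,.1036+dy,z,.042) for dx in np.arange(-.003,.004,.001) for dy in np.arange(-.003,.004,.001)),1)) for z in (.025,.03,.035,.04,.045,.055)])
E
```

```text
[0.52483041 0.0782703  0.25964062] 0.08518407430414526 11.45 [0.59726942 0.10351492 0.40306954]
0.035 0.042 (43.64887237548828, np.float64(0.597), np.float64(0.116))
0.08 0.025 (41.665103912353516, np.float64(0.58), np.float64(0.094))
0.11 0.009 (95.23721313476562, np.float64(0.585), np.float64(0.104))
0.145 0.042 (81.41299438476562, np.float64(0.589), np.float64(0.101))
[(0.025, 12.0), (0.03, 12.1), (0.035, 11.6), (0.04, 11.2), (0.045, 11.0), (0.055, 10.9)]
```

The axle tip is reconfirmed at (0.585, 0.104). The roller was seated by contact height. Now to the sleeve at (0.4003, −0.3585).

Request:
{"op": "send_rows", "data": {"commands": [[0, 0, 0, -0.25, -1, 0, 1], [0, 0, 0, -0.25, -1, 0, 1], [0, 0, 0, -0.25, -1, 0, 1], [0, 0, 0, -0.25, -1, 0, 1], [0, 0, 0, -0.25, -1, 0, 1], [0, 0, 0, -0.25, -1, 0, 1], [0, 0, 0, -0.25, -1, 0, 1], [0, 0, 0, -0.25, -1, 0, 1]]}}

```text
time_s: 12.12
tool_pos: [0.4617, -0.1742, 0.2591]
eef_rot: [0.0, 0.986, 0.165, -0.0]
ft_force: [-0.5, -0.7, 0.2]
finger_gap: 0.0853
grip_force: 0.0
```

Request:
{"op": "send_rows", "data": {"commands": [[0, 0, 0, -0.25, -0.75, 0, 1], [0, 0, 0, -0.25, -0.75, 0, 1], [0, 0, 0, -0.25, -0.75, 0, 1], [0, 0, 0, -0.25, -0.75, 0, 1], [0, 0, 0, -0.25, -0.75, 0, 1], [0, 0, 0, -0.25, -0.75, -0.1, 1], [0, 0, 0, -0.25, -0.75, -0.3, 1], [0, 0, 0, -0.25, -0.75, -0.4, 1], [0, 0, 0, -0.25, -0.75, -0.4, 1], [0, 0, 0, -0.25, -0.75, -0.4, 1], [0, 0, 0, -0.25, -0.75, -0.4, 1]]}}

```text
time_s: 13.03
tool_pos: [0.4009, -0.3595, 0.1617]
eef_rot: [0.001, 0.986, 0.168, 0.001]
ft_force: [-0.3, -0.6, 1.4]
finger_gap: 0.0853
grip_force: 0.0
```

```bash
cat > fit.py <<'E'
from h import *
def fit(s,x0,y0,circles,w=.008,st=.0005):
    g=cv2.cvtColor(s['frame'],cv2.COLOR_RGB2GRAY).astype(np.float32); g=cv2.GaussianBlur(g,(0,0),1)
    gm=np.hypot(cv2.Sobel(g,5,1,0),cv2.Sobel(g,5,0,1)); A=np.linspace(0,6.28,60)
    M=rot(s).T
    def sc(x,y):
        t=0
        for z,rd in circles:
            P=np.stack([x+rd*np.cos(A),y+rd*np.sin(A),0*A+z],1)-s['position']; c=P@M.T
            t+=cv2.remap(gm,(s['fx']*c[:,0]/c[:,2]+s['cx']).astype(np.float32)[None],(s['fy']*c[:,1]/c[:,2]+s['cy']).astype(np.float32)[None],cv2.INTER_LINEAR).mean()
        return t
    return max((sc(x,y),round(x,4),round(y,4)) for x in np.arange(x0-w,x0+w,st) for y in np.arange(y0-w,y0+w,st))
E
python3 - <<'E'
from fit import *
s=snap('wrist','w_sl2'); q=r.sense(); print(q['tool_pos'],q['time_s'],s['position'])
print(fit(s,.4003,-.3585,[(.07,.021)]),fit(s,.4003,-.3585,[(.07,.021),(.07,.016)]),fit(s,.4003,-.3585,[(.07,.016)]))
s=pickle.load(open('w_sleeve.pkl','rb'))
print(fit(s,.4003,-.3585,[(.07,.021)]),fit(s,.4003,-.3585,[(.07,.021),(.07,.016)]))
for n in('w_stand','w_app','w_seated'):
    s=pickle.load(open(n+'.pkl','rb')); print(fit(s,.5856,.1036,[(.099,.014)]),fit(s,.5856,.1036,[(.11,.009)]),fit(s,.5856,.1036,[(.11,.009),(.099,.014)]))
E
```

```text
[ 0.40093811 -0.3598598   0.16233791] 13.0833 [ 0.47334421 -0.33365361  0.3049451 ]
(np.float32(59.905785), np.float64(0.3998), np.float64(-0.3575)) (np.float32(168.55814), np.float64(0.4003), np.float64(-0.357)) (np.float32(111.60328), np.float64(0.4003), np.float64(-0.357))
(np.float32(68.38558), np.float64(0.4083), np.float64(-0.3555)) (np.float32(169.17181), np.float64(0.4003), np.float64(-0.357))
(np.float32(101.1819), np.float64(0.5856), np.float64(0.1041)) (np.float32(97.5164), np.float64(0.5851), np.float64(0.1036)) (np.float32(195.59637), np.float64(0.5851), np.float64(0.1036))
(np.float32(132.65921), np.float64(0.5851), np.float64(0.1041)) (np.float32(114.68029), np.float64(0.5851), np.float64(0.1041)) (np.float32(247.33951), np.float64(0.5851), np.float64(0.1041))
(np.float32(123.06826), np.float64(0.5851), np.float64(0.1041)) (np.float32(95.17031), np.float64(0.5896), np.float64(0.1071)) (np.float32(217.76666), np.float64(0.5851), np.float64(0.1041))
```

The circle fits agree: sleeve (0.4003, −0.357), axle (0.5852, 0.1040). I'll descend and grip.

Request:
{"op": "send_rows", "data": {"commands": [[0, 0, 0, 0, 0.01, -0.1, 1], [0, 0, 0, 0, 0.01, -0.2, 1], [0, 0, 0, 0, 0.01, -0.3, 1], [0, 0, 0, 0, 0.01, -0.4, 1], [0, 0, 0, 0, 0.01, -0.48, 1], [0, 0, 0, 0, 0.01, -0.53, 1], [0, 0, 0, 0, 0.01, -0.54, 1], [0, 0, 0, 0, 0.01, -0.54, 1], [0, 0, 0, 0, 0.01, -0.54, -1], [0, 0, 0, 0, 0.01, -0.54, -1], [0, 0, 0, 0, 0.01, -0.54, -1], [0, 0, 0, 0, 0.01, -0.54, -1], [0, 0, 0, 0, 0.01, -0.54, -1], [0, 0, 0, 0, 0.01, -0.54, -1], [0, 0, 0, 0, 0.01, -0.54, -1], [0, 0, 0, 0, 0.01, -0.54, -1], [0, 0, 0, 0, 0.01, -0.54, -1], [0, 0, 0, 0, 0.01, -0.54, -1]], "grip_force": 35}}

```text
time_s: 14.58
tool_pos: [0.3998, -0.3576, 0.0255]
eef_rot: [0.001, 0.986, 0.167, 0.001]
ft_force: [-0.1, -0.4, 5.3]
finger_gap: 0.0417
grip_force: 35.2
```

Request:
{"op": "send_rows", "data": {"commands": [[0, 0, 0, 0, 0, 0.03, -1], [0, 0, 0, 0, 0, 0.1, -1], [0, 0, 0, 0, 0, 0.25, -1], [0, 0, 0, 0, 0, 0.4, -1], [0, 0, 0, 0, 0, 0.55, -1], [0, 0, 0, 0, 0, 0.7, -1], [0, 0, 0, 0, 0, 0.8, -1], [0, 0, 0, 0, 0, 0.8, -1], [0, 0, 0, 0, 0, 0.8, -1]]}}

```text
time_s: 15.33
tool_pos: [0.3994, -0.3571, 0.2248]
eef_rot: [0.001, 0.986, 0.167, 0.001]
ft_force: [-0.6, -0.6, -3.8]
finger_gap: 0.0418
grip_force: 36.6
```

Request:
{"op": "send_rows", "data": {"commands": [[0, 0, 0, 0.2, 0.9, 0, -1], [0, 0, 0, 0.2, 0.9, 0, -1], [0, 0, 0, 0.2, 0.9, 0, -1], [0, 0, 0, 0.2, 0.9, 0, -1], [0, 0, 0, 0.2, 0.9, 0, -1], [0, 0, 0, 0.2, 0.9, 0, -1], [0, 0, 0, 0.2, 0.9, 0, -1], [0, 0, 0, 0.2, 0.9, 0, -1]]}}

```text
time_s: 16.0
tool_pos: [0.4485, -0.1305, 0.2213]
eef_rot: [-0.001, 0.986, 0.168, -0.002]
ft_force: [-0.6, -0.2, -3.2]
finger_gap: 0.0415
grip_force: 37.1
```

Request:
{"op": "send_rows", "data": {"commands": [[0, 0, 0, 0.24, 0.84, 0, -1], [0, 0, 0, 0.24, 0.84, 0, -1], [0, 0, 0, 0.24, 0.84, 0, -1], [0, 0, 0, 0.24, 0.84, 0, -1], [0, 0, 0, 0.24, 0.84, 0, -1], [0, 0, 0, 0.24, 0.84, 0, -1], [0, 0, 0, 0.24, 0.84, -0.1, -1], [0, 0, 0, 0.24, 0.84, -0.2, -1], [0, 0, 0, 0.24, 0.84, -0.2, -1], [0, 0, 0, 0.24, 0.84, -0.2, -1], [0, 0, 0, 0.24, 0.84, -0.2, -1], [0, 0, 0, 0.24, 0.84, -0.2, -1]]}}

```text
time_s: 17.0
tool_pos: [0.51, 0.0775, 0.1757]
eef_rot: [0.0, 0.986, 0.167, 0.001]
ft_force: [0.1, 0.2, -2.5]
finger_gap: 0.0418
grip_force: 37.4
```

```bash
python3 - <<'E'
from fit import *
s=snap('wrist','w_app2'); q=r.sense(); T=q['tool_pos']; print(T,q['eef_rot'],q['time_s'],q['finger_gap'],s['position'])
a=fit(s,.5852,.104,[(.11,.009),(.099,.014)]); zt=T[2]+.0445
print('axle',a)
for c in ([(zt,.021)],[(zt,.016)],[(zt,.021),(zt,.016)]):
    o=fit(s,T[0],T[1],c,w=.006); print(o,'need',a[1]-o[1],a[2]-o[2], 'off',o[1]-T[0],o[2]-T[1])
E
```

```text
[0.51004706 0.07758531 0.17576756] [1.96458338e-04 9.86008980e-01 1.66686503e-01 1.36456823e-03] 17.05 0.04178364981253286 [0.58256575 0.1027303  0.31903492]
axle (np.float32(236.94745), np.float64(0.5852), np.float64(0.104))
(np.float32(122.705444), np.float64(0.51), np.float64(0.0776)) need 0.07520000000000004 0.026399999999999993 off -4.705692194117983e-05 1.469358535451104e-05
(np.float32(78.94377), np.float64(0.5105), np.float64(0.0776)) need 0.0747000000000001 0.026399999999999993 off 0.0004529430780587651 1.469358535451104e-05
(np.float32(198.01578), np.float64(0.5105), np.float64(0.0776)) need 0.0747000000000001 0.026399999999999993 off 0.0004529430780587651 1.469358535451104e-05
```

The sleeve is centred in the grip. The shift needed is +75, +26.4 mm.

Request:
{"op": "send_rows", "data": {"commands": [[0, 0, 0, 0.1, 0.035, 0, -1], [0, 0, 0, 0.2, 0.07, 0, -1], [0, 0, 0, 0.3, 0.105, 0, -1], [0, 0, 0, 0.3, 0.105, 0, -1], [0, 0, 0, 0.3, 0.105, 0, -1], [0, 0, 0, 0.3, 0.105, -0.05, -1], [0, 0, 0, 0.3, 0.105, -0.1, -1], [0, 0, 0, 0.3, 0.105, -0.13, -1], [0, 0, 0, 0.3, 0.105, -0.15, -1], [0, 0, 0, 0.3, 0.105, -0.165, -1], [0, 0, 0, 0.3, 0.105, -0.18, -1], [0, 0, 0, 0.3, 0.105, -0.18, -1]]}}

```text
time_s: 18.05
tool_pos: [0.5839, 0.1042, 0.1284]
eef_rot: [0.0, 0.986, 0.167, -0.0]
ft_force: [-0.7, -0.1, -3.7]
finger_gap: 0.0416
grip_force: 37.4
```

Request:
{"op": "send_rows", "data": {"commands": [[0, 0, 0, 0, 0, -0.01, -1], [0, 0, 0, 0, 0, -0.02, -1], [0, 0, 0, 0, 0, -0.03, -1], [0, 0, 0, 0, 0, -0.04, -1], [0, 0, 0, 0, 0, -0.04, -1]]}}

```text
time_s: 18.47
tool_pos: [0.584, 0.1043, 0.1184]
eef_rot: [0.0, 0.986, 0.167, -0.001]
ft_force: [0.1, 0.5, -4.7]
finger_gap: 0.0416
grip_force: 37.4
```

Request:
{"op": "send_rows", "data": {"commands": [[0, 0, 0, 0, 0, -0.01, -1], [0, 0, 0, 0, 0, -0.02, -1], [0, 0, 0, 0, 0, -0.03, -1], [0, 0, 0, 0, 0, -0.035, -1], [0, 0, 0, 0, 0, -0.04, -1], [0, 0, 0, 0, 0, -0.04, -1]]}}

```text
time_s: 18.97
tool_pos: [0.5841, 0.1043, 0.1087]
eef_rot: [0.0, 0.986, 0.167, -0.0]
ft_force: [0.2, -0.0, -3.6]
finger_gap: 0.0414
grip_force: 37.4
```

No contact so far, and about 3 mm to go.

Request:
{"op": "send_rows", "data": {"commands": [[0, 0, 0, 0, 0, -0.004, -1], [0, 0, 0, 0, 0, -0.008, -1], [0, 0, 0, 0, 0, -0.01, -1], [0, 0, 0, 0, 0, -0.01, -1], [0, 0, 0, 0, 0, -0.01, -1]]}}

```text
time_s: 19.38
tool_pos: [0.5843, 0.1043, 0.1065]
eef_rot: [0.0, 0.986, 0.167, -0.0]
ft_force: [1.3, 0.3, -3.4]
finger_gap: 0.0417
grip_force: 37.4
```

Request:
{"op": "send_rows", "data": {"commands": [[0, 0, 0, 0, 0, -0.003, -1], [0, 0, 0, 0, 0, -0.005, -1], [0, 0, 0, 0, 0, -0.005, -1], [0, 0, 0, 0, 0, -0.005, -1]]}}

```text
time_s: 19.72
tool_pos: [0.5844, 0.1043, 0.1056]
eef_rot: [0.0, 0.986, 0.167, 0.0]
ft_force: [-0.2, 0.4, -1.1]
finger_gap: 0.0418
grip_force: 37.5
```

Request:
{"op": "send_rows", "data": {"commands": [[0, 0, 0, 0, 0, -0.003, -1], [0, 0, 0, 0, 0, -0.005, -1], [0, 0, 0, 0, 0, -0.005, -1], [0, 0, 0, 0, 0, -0.005, -1]]}}

```text
time_s: 20.05
tool_pos: [0.5846, 0.1044, 0.1055]
eef_rot: [0.0, 0.986, 0.167, 0.001]
ft_force: [-3.6, -0.4, 5.2]
finger_gap: 0.0415
grip_force: 38.0
```

Contact at z = 0.1055, exactly 80 mm above the table-grip height, so the sleeve is seated on the roller. I'll release, rise and check.

Request:
{"op": "send_rows", "data": {"commands": [[0, 0, 0, 0, 0, 0, 0.2], [0, 0, 0, 0, 0, 0, 0.6], [0, 0, 0, 0, 0, 0, 1], [0, 0, 0, 0, 0, 0, 1], [0, 0, 0, 0, 0, 0, 1], [0, 0, 0, 0, 0, 0, 1]]}}

```text
time_s: 20.55
tool_pos: [0.5843, 0.1043, 0.104]
eef_rot: [0.0, 0.986, 0.167, -0.0]
ft_force: [-0.0, 0.4, -0.2]
finger_gap: 0.0857
grip_force: 0.0
```

Request:
{"op": "send_rows", "data": {"commands": [[0, 0, 0, 0, 0, 0.05, 1], [0, 0, 0, 0, 0, 0.15, 1], [0, 0, 0, 0, 0, 0.3, 1], [0, 0, 0, 0, 0, 0.45, 1], [0, 0, 0, 0, 0, 0.6, 1], [0, 0, 0, -0.1, -0.04, 0.7, 1], [0, 0, 0, -0.3, -0.1, 0.7, 1], [0, 0, 0, -0.3, -0.1, 0.7, 1], [0, 0, 0, -0.3, -0.1, 0.7, 1], [0, 0, 0, -0.3, -0.1, 0.7, 1], [0, 0, 0, -0.3, -0.1, 0.7, 1]]}}

```text
time_s: 21.47
tool_pos: [0.5099, 0.0795, 0.2796]
eef_rot: [0.0, 0.986, 0.167, 0.0]
ft_force: [0.1, 0.5, 1.2]
finger_gap: 0.0856
grip_force: 0.0
```

```bash
python3 - <<'E'
from fit import *
s=snap('wrist','w_end'); q=r.sense(); print(q['tool_pos'],q['finger_gap'],q['time_s'])
for z in (.14,.145,.15,.155,.16,.165): print(z,fit(s,.5852,.104,[(z,.021),(z,.016)]))
E
```

```text
[0.50997061 0.07947233 0.27922032] 0.08533905602711495 21.5167
0.14 (np.float32(332.9143), np.float64(0.5852), np.float64(0.105))
0.145 (np.float32(342.30392), np.float64(0.5852), np.float64(0.105))
0.15 (np.float32(329.18848), np.float64(0.5852), np.float64(0.105))
0.155 (np.float32(292.10577), np.float64(0.5852), np.float64(0.105))
0.16 (np.float32(240.07243), np.float64(0.5852), np.float64(0.105))
0.165 (np.float32(192.00946), np.float64(0.5842), np.float64(0.1075))
```

The fit finds the sleeve's top ring on the axle's line, about 150 mm above the table, and the gripper is clear. Handing in.

```bash
python3 -c "
from cell import r
print(r.job_done())"
```

```text
the job is handed in; nothing more can be done
None
```

The flanged roller sits on the shoulder of the bare stand with the sleeve on top of it; both were lowered until light contact at the expected heights, and the job was handed in at about 21.5 s.

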